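Draw the stand's cross bar from its storage tube

ROBOT

A 6-joint arm with a two-finger parallel gripper is mounted at the origin on the work surface. World frame = base frame: x ahead of the robot, y to its left, z up, the work surface at z = 0. Lengths are in mm, angles in rad, forces in N, time in s.
With the tool pointing down it reaches from about 300 to 775 mm from the base axis. Payload 14.6 kg.
Tool frame: the origin (TCP) lies midway between the tips of the shut fingers; the grasp point (between the pads) lies 19 mm behind it; z points along the fingers, y is the line along which they close (so a half turn about z gives the same grasp; the last joint's range is limited). The gripper opens to 94 mm and grips with 3 to 60 N. Pads are 16 mm wide; open, the fingers measure 119 mm over their backs; the gripper's body (75 mm by 177 mm) begins 78 mm behind the grasp point.
Start: joints at [1.073, 0.3, 1.521, -0, 1.321, -0.067], TCP at [229.675, 499.739, 205.446] pointing down, gripper open.
Joint ranges: [-3.03, 3.03], [-0.79, 2.21], [0.23, 2.52], [-1.04, 4.18], [0, 3.07], [-2.55, 2.55]. Speed limits (rad/s): [2.22, 2.22, 2.57, 3.14, 3.14, 3.14].

INTERFACE

Orientations are given as a unit quaternion [w, x, y, z].
In Python, from workcell import r, viewer gives the robot as it stands (r), with the cameras (viewer).
- The arm moves only by the tool nudge_tcp, called after "Request:" by a JSON object that holds its "op" and its "data". Schema: {"type":"object","properties":{"deltas":{"type":"array","items":{"type":"array","items":{"type":"number"},"minItems":7,"maxItems":7},"minItems":1,"maxItems":8},"force":{"type":"number"},"only":{"type":"string"},"quiet":{"type":"boolean"},"lines":{"type":"string"}},"required":["deltas"],"additionalProperties":false}. deltas is a list of rows, 1 to 8 of them, each of 7 numbers: the finger opening in mm, then dx, dy, dz in shares of the most that a row can go, 1 being 50 mm, then a rotation vector rx, ry, rz in a scale on which 1.0 is 2 pi rad; each row shifts and turns the commanded pose from where the row before left it, along the tool's axes as they then stand; what a row does not reach is not made up. A row lasts 1/10 s, in which the tool goes at most 50 mm and 0.15 rad, less where a joint would pass 70% of its speed; a pose out of reach is approached as far as the arm can. The fingers move at their own pace and stop on an object; force is the grip in N (left out, the last holds). Time passes only in rows, so rows that do not move let the fingers close. The tool returns the time, the measured TCP pose, the force, the opening and the grip force at its end. only (a regular expression) keeps the lines of the reply that match it, lines (a string "A,B") keeps lines A to B, and quiet returns only ok. A shift or turn number past 1, either way, is cut back to 1. Input that does not fit is refused with a message, and nothing moves.
- r.get_state(): the state, without advancing time (a new reading comes with each control period).
- viewer.snapshot(name): name is "scene" or "top"; returns (picture, depth): 384x512x3 uint8, blue, green, red; 384x512 float32, mm along the optical axis (not along the pixel's ray), 0 where there is no reading.
- viewer.camera_params(name): a dict with "camera_matrix" (3x3 intrinsics, pixels), "dist_coeffs" ([k1, k2, p1, p2, k3] as OpenCV has them; the pictures are not rectified), "world_from_camera" (4x4, takes a point from camera to world coordinates). Camera axes: x right, y down, z forward; pixel columns grow to the right and rows downward; lengths in mm; the calibration is good to about 2 mm. A picture is of the moment at which its call begins. camera_params takes no time and is no camera call.
- r.close_job(): hands the job in; it is judged then, once.
The state is a dict: "clock": time; "joint_positions": joint angles; "joint_velocities": joint speeds; "tau": joint torques, N m; "tool_pos": TCP position; "ee_rot": TCP orientation; "force": force on the tool from outside, world axes, zero at the start; "ft_torque": the same for the moment, N m; "opening": finger opening in mm; "finger_force": force on a finger pad.
Only numpy, scipy, OpenCV 4.12 (cv2) and the standard library are available. Lean on these libraries where they do the work, as an engineer would, in place of code of your own. Each camera call takes 0.05 s, during which the arm holds its last target. There are 200 camera calls.

TASK

Two storage tubes lie side by side on the electronics bench, each with a metal rod sticking out of its open end. Draw the thick one, the microscope stand's cross bar, straight out of its tube, in one long pull or hand over hand, and lay it along the grey V-rest cradle, in both notches and roughly centred, lowering it into the notches before letting go. Do not drop the bar, and leave the thin rod in its tube.

Things in the scene. Friction and masses are not known exactly. Their poses are not given: they have to be found in the camera images.
- bar: Thick plain aluminium rod, 14 mm diameter, 220 mm long, about 90 g. Origin at its centre (centre of mass); its y axis runs along it, +y towards the end that sticks out of the tube at the start; it may roll about y. Starts level, axis 87 mm above the bench, loose in its tube, 60 to 75 mm sticking out.
- bar_tube: Fixed level aluminium tube holding the bar: 170 mm long, 28 mm outside, 20 mm bore, on two black saddles. Origin on the bench under its middle; y along the tube, open mouth at y = +85 mm, other end closed; tube axis 90 mm up. The bar is free once its centre passes y = +195 mm. An identical tube with the thin rod lies roughly parallel, 120 mm or more away in x.
- cradle: Grey cradle fixed to the bench: foot 80 (x) x 190 (y) x 8 mm, two 90 degree V notches at y = -60 and +60 mm, each 20 mm long, 57 mm wide at the top, bottom of V 30 mm and top 60 mm up. Origin at centre of underside; y joins the notches. The bar in both notches lies along y, axis 40 mm up. Between them (y -50 to +50 mm) is only the foot: room for fingers.
- thin_rod: The thin rod to be left alone: plain aluminium, 6 mm in diameter, 220 mm long, axis 83 mm above the bench in its own tube. Origin at its centre, y along its length, +y towards the end sticking out.

How it is judged:
By the outcome, as a careful person would: the job done as asked, in the order asked, and still so for the second after the job is handed in, with the robot touching nothing.
It also fails if it takes over 48 s, if anything falls off the work surface, if the arm or the gripper's body presses on something with over 40 N, if the wrist force passes 120 N, or if a joint passes its speed limit or range.

## Working session

There is one attempt and no reset: what is moved stays moved. The work goes in short steps, Python scripts to look and compute and a tool call to move; the robot and the scene stay as the last step left them, time stands still between calls to the robot, and variables do not carry over. Pictures are saved under pics/ and viewed, at most 10 in all, crops included, and the job is handed in when it is done.

```bash
ls; mkdir -p pics
```

Run:
```python
from workcell import r, viewer
import cv2,numpy as np
for n in("scene","top"):
    p,d=viewer.snapshot(n);cv2.imwrite(f"pics/{n}0.png",p);np.savez(f"pics/{n}0.npz",p=p,d=d)
    c=viewer.camera_params(n);print(n,np.round(c["camera_matrix"],1).tolist(),c["dist_coeffs"],np.round(c["world_from_camera"],3).tolist())
print(r.get_state())
```

```text
pics
workcell.py
scene [[425.1, 0.0, 258.9], [0.0, 425.1, 192.8], [0.0, 0.0, 1.0]] [-0.0347596  0.         0.         0.         0.       ] [[0.75, 0.463, -0.473, 925.918], [0.662, -0.511, 0.549, -457.655], [0.013, -0.725, -0.689, 634.043], [0.0, 0.0, 0.0, 1.0]]
top [[355.8, 0.0, 255.7], [0.0, 355.8, 190.7], [0.0, 0.0, 1.0]] [0.02877904 0.         0.         0.         0.        ] [[-0.024, -0.993, 0.116, 442.149], [-0.999, 0.019, -0.039, -5.215], [0.037, -0.117, -0.993, 730.937], [0.0, 0.0, 0.0, 1.0]]
{'clock': 0.1, 'joint_positions': array([ 1.07341296e+00,  3.00434583e-01,  1.52153603e+00, -1.69127522e-05,
        1.32067902e+00, -6.65583005e-02]), 'joint_velocities': array([ 5.05356456e-04, -9.29767729e-04, -1.21749255e-03,  1.24333160e-03,
        3.37184489e-05,  3.33983697e-04]), 'tau': array([-1.08309981e-03, -5.32653451e+01, -3.53278756e+01,  7.08542042e-02,
        2.35173589e-02, -2.73490951e-05]), 'tool_pos': array([229.56327164, 499.53846157, 204.9254128 ]), 'ee_rot': array([-1.39182452e-04,  2.13748367e-01,  9.76888610e-01, -5.09895899e-04]), 'force': array([0.45731449, 0.51793071, 0.1968143 ]), 'ft_torque': array([ 0.06485973, -0.00028594, -0.0283229 ]), 'finger_force': 0.0, 'opening': 94.08497177017787}
```

View pics/scene0.png

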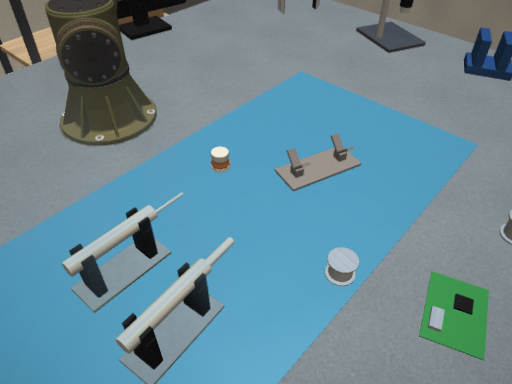

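View pics/top0.png

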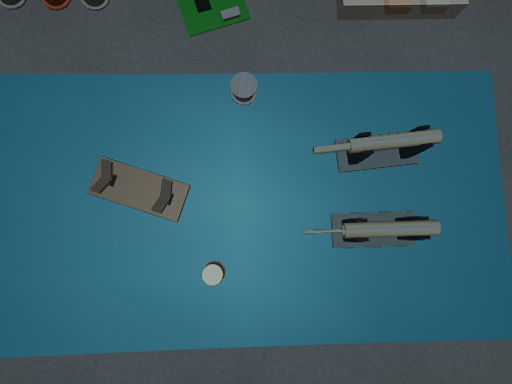

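The scene view shows the bar tip at about (230,241) and the thin rod tip at (183,195). In the top view the thick bar runs (318,150)-(349,146), its tube goes on to (440,136), and the cradle centre is at about (139,189).

Create h.py:
```python
import cv2,numpy as np
from workcell import r, viewer
def cloud(n,d):
    c=viewer.camera_params(n);K=c["camera_matrix"];D=np.array(c["dist_coeffs"]);T=np.array(c["world_from_camera"])
    v,u=np.mgrid[:384,:512];q=cv2.undistortPoints(np.stack([u,v],-1).reshape(-1,1,2).astype(float),np.array(K),D).reshape(384,512,2)
    P=np.dstack([q[...,0]*d,q[...,1]*d,d])@T[:3,:3].T+T[:3,3];P[d<=0]=np.nan
    return P
def line(P):
    c=P.mean(0);w=np.linalg.svd(P-c,full_matrices=False)[2][0];w=w*np.sign(w[1]);t=(P-c)@w
    return c,w,t.min(),t.max()
```

Run:
```python
from h import *
np.set_printoptions(precision=1,suppress=True)
for n in("top","scene"):
    d=np.load(f"pics/{n}0.npz")["d"];P=cloud(n,d)
    print(n,"bench z",np.nanmedian(P[100:300,220:300,2] if n=="top" else P[200:240,260:320,2]))
    if n=="top":
        for nm,(u0,u1,v0,v1),lo,hi in(("bar",(308,346,138,158),70,120),("tube",(352,445,122,160),92,125),("thin",(300,341,224,238),70,110),("ttube",(346,445,215,245),92,125),("foot",(80,195,150,225),4,14),("cradtop",(80,195,150,225),40,75),("bobbin",(225,265,65,110),15,100),("jar",(195,230,255,290),10,100)):
            Q=P[v0:v1,u0:u1].reshape(-1,3);Q=Q[(Q[:,2]>lo)&(Q[:,2]<hi)]
            c,w,a,b=line(Q);print(nm,len(Q),c,"dir",np.round(w,3),"ends",c+a*w,c+b*w,"z",np.percentile(Q[:,2],[5,50,95]))
            if nm=="foot":print(cv2.minAreaRect(Q[:,:2].astype(np.float32)))
            if nm=="cradtop":
                m=Q[:,1]>c[1];print(Q[m].mean(0),Q[~m].mean(0),[cv2.minAreaRect(Q[k][:,:2].astype(np.float32)) for k in(m,~m)])
    else:
        for nm,(u0,u1,v0,v1),lo,hi in(("bar",(212,238,236,262),75,100),("foot",(272,364,130,190),4,14),("cradtop",(272,364,130,190),45,75)):
            Q=P[v0:v1,u0:u1].reshape(-1,3);Q=Q[(Q[:,2]>lo)&(Q[:,2]<hi)]
            c,w,a,b=line(Q);print(nm,len(Q),c,"dir",np.round(w,3),"ends",c+a*w,c+b*w,cv2.minAreaRect(Q[:,:2].astype(np.float32)))
```

```text
top bench z 1.5692967232204182
bar 246 [ 592.7 -167.5   93.6] dir [-0.1  1.  -0. ] ends [ 595.8 -198.7   94. ] [ 589.8 -138.2   93.2] z [89.5 93.9 96.4]
tube 1508 [ 603.8 -289.7  101.8] dir [-0.1  1.  -0. ] ends [ 612.  -374.3  101.9] [ 595.8 -206.   101.6] z [ 95.3 102.7 105.4]
thin 121 [ 442.2 -149.5   86.4] dir [-0.  1. -0.] ends [ 442.7 -181.9   86.7] [ 441.7 -116.4   86.2] z [84.3 86.6 88.5]
ttube 1667 [ 443.7 -273.   101.8] dir [-0.  1. -0.] ends [ 444.2 -357.6  101.8] [ 443.2 -187.4  101.8] z [ 95.3 102.7 105.4]
foot 2918 [534.1 198.2   8.2] dir [ 0.3  0.9 -0. ] ends [501.2 100.    8.3] [568.9 301.9   8.2] z [ 5.9  8.3 10.4]
((541.177978515625, 205.3797607421875), (221.0470428466797, 151.24661254882812), 87.92327880859375)
cradtop 566 [536.6 203.9  50.5] dir [ 0.3  0.9 -0. ] ends [512.8 136.2  50.7] [559.6 269.   50.3] z [41.  51.2 58.2]
[555.8 258.1  50.3] [515.9 145.3  50.7] [((555.7211303710938, 258.6051940917969), (22.076683044433594, 64.69296264648438), 70.73334503173828), ((516.1656494140625, 145.78594970703125), (20.205047607421875, 64.38430786132812), 70.70376586914062
[... 158 characters left out ...]
  0.7] ends [387.8  38.   16.2] [357.5  60.4  54.6] z [14.4 45.1 47.2]
scene bench z 0.7713938778333613
bar 232 [ 595.4 -164.6   92.1] dir [-0.1  1.   0. ] ends [ 599.2 -193.1   91.9] [ 591.9 -139.2   92.4] ((593.8798828125, -166.20477294921875), (13.919332504272461, 54.40541458129883), 6.082028388977051)
foot 1575 [539.1 193.4   7.7] dir [0.4 0.9 0. ] ends [507.6 110.4   7.6] [575.9 290.    7.8] ((514.495849609375, 204.14886474609375), (196.24647521972656, 172.5236358642578), 80.49983215332031)
cradtop 204 [527.3 199.8  52.5] dir [ 0.3  0.9 -0. ] ends [506.3 136.   52.5] [551.  271.7  52.4] ((535.4003295898438, 201.65737915039062), (142.20579528808594, 65.34260559082031), 70.72899627685547)
```

The manual's scale: shifts go in shares of 50 mm and turns go in shares of 2 pi rad. Converting my numbers, 0.15 rad / 6.2832 = 0.0239.

Request:
{"op": "nudge_tcp", "data": {"deltas": [[94,0,0,0,0,0,0.0239],[94,0,0,0,0,0,0.0239],[94,0,0,0,0,0,0.0239],[94,0,0,0,0,0,0.0239],[94,0,0,0,0,0,0.0239],[94,0,0,0,0,0,0.0239],[94,0,0,0,0,0,0.0229],[94,0,0,0,0,0,0]], "force": 40}}

```text
clock: 0.9
tool_pos: [229.6, 499.6, 205.1]
ee_rot: [0.0, 0.673, 0.739, -0.0]
force: [0.3, 0.1, 0.6]
opening: 93.7
finger_force: 0.0
```

Add to h.py:
```python
from scipy.spatial.transform import Rotation as Ro
def to(target,yaw):
    s=r.get_state();R=Ro.from_quat(s["ee_rot"],scalar_first=True)
    y=R.as_matrix()[:,1]
    print("tool delta",np.round(R.inv().apply(np.array(target)-s["tool_pos"]),1),"rz",round(np.arctan2(y[1],y[0])-yaw,3),"z axis",np.round(R.as_matrix()[:,2],3),"F",np.round(s["force"],1),"pos",np.round(s["tool_pos"],1),"open",round(s["opening"],1),"ff",s["finger_force"],s["clock"])
```

```bash
python3 -c "
from h import *
to([593,-175.6,140],0.0965)"
```

```text
tool delta [-706.2  298.7   65.4] rz -0.003 z axis [-0.    -0.001 -1.   ] F [0.3 0.1 0.6] pos [229.6 499.6 205.1] open 93.7 ff 0.0 0.9
```

Request:
{"op": "nudge_tcp", "data": {"deltas": [[94,-0.88,0.374,0,0,0,0],[94,-0.88,0.374,0,0,0,0],[94,-0.88,0.374,0,0,0,0],[94,-0.88,0.374,0,0,0,0],[94,-0.88,0.374,0,0,0,0],[94,-0.88,0.374,0,0,0,0],[94,-0.88,0.374,0,0,0,0],[94,-0.88,0.374,0,0,0,0]], "quiet": true}}

```text
ok
```

Request:
{"op": "nudge_tcp", "data": {"deltas": [[94,-0.88,0.374,0.16,0,0,0],[94,-0.88,0.374,0.16,0,0,0],[94,-0.88,0.374,0.16,0,0,0],[94,-0.88,0.374,0.16,0,0,0],[94,-0.88,0.374,0.16,0,0,0],[94,-0.88,0.374,0.16,0,0,0],[94,-0.88,0.374,0.16,0,0,0],[94,0,0,0,0,0,0]]}}

```text
clock: 2.5
tool_pos: [572.7, -134.5, 147.2]
ee_rot: [-0.001, 0.672, 0.741, -0.001]
force: [0.9, 0.5, 0.1]
opening: 94.0
finger_force: 0.0
```

```bash
python3 -c "
from h import *
to([593,-175.6,68],0.0965)"
```

```text
tool delta [-42.9  16.4  79.1] rz 0.0 z axis [-0.002  0.    -1.   ] F [0.9 0.5 0.1] pos [ 572.7 -134.5  147.2] open 94.0 ff 0.0 2.5
```

Converted, -43 mm is -0.86, 30 mm is 0.6.

Request:
{"op": "nudge_tcp", "data": {"deltas": [[94,-0.86,0.328,0,0,0,0],[94,0,0,0.6,0,0,0],[94,0,0,0.6,0,0,0],[94,0,0,0.38,0,0,0],[94,0,0,0,0,0,0],[94,0,0,0,0,0,0]]}}

```text
clock: 3.1
tool_pos: [592.8, -171.3, 71.2]
ee_rot: [0.0, 0.671, 0.741, 0.0]
force: [0.6, 0.2, 0.9]
opening: 93.9
finger_force: 0.0
```

Run:
```python
from h import *
to([593,-175.6,68],0.0965)
p,d=viewer.snapshot("scene");cv2.imwrite("pics/s1.png",cv2.resize(p[190:384,80:336],None,fx=3,fy=3))
```

```text
tool delta [-4.3 -0.2  3.2] rz 0.002 z axis [ 0. -0. -1.] F [0.6 0.2 0.9] pos [ 592.8 -171.3   71.2] open 93.9 ff 0.0 3.1
```

View pics/s1.png

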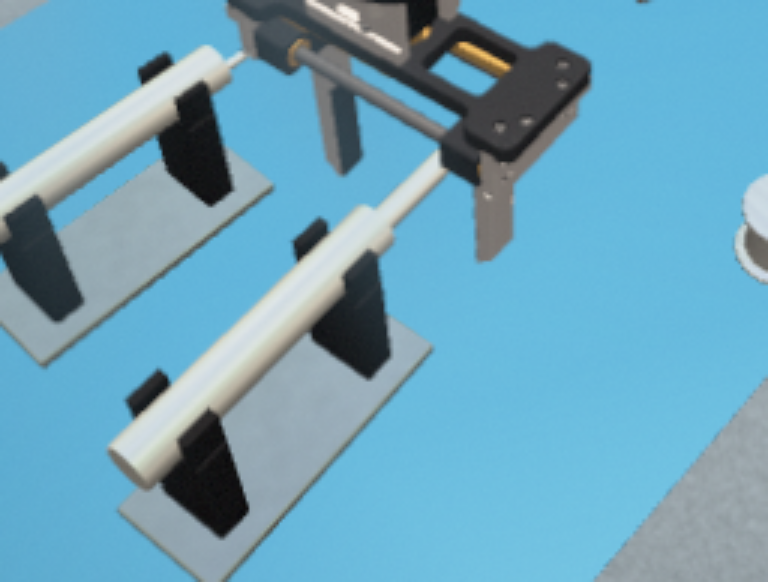

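The open fingers straddle the bar (crop about 430,190). The tube and thin rod are clear of the gripper, so I'll close.

Converted, 3 mm is 0.06.

Request:
{"op": "nudge_tcp", "data": {"deltas": [[40,0,0,0.06,0,0,0],[20,0,0,0,0,0,0],[8,0,0,0,0,0,0],[8,0,0,0,0,0,0],[8,0,0,0,0,0,0],[8,0,0,0,0,0,0],[8,0,0,0,0,0,0],[8,0,0,0,0,0,0]], "force": 40}}

```text
clock: 3.95
tool_pos: [592.6, -171.5, 67.4]
ee_rot: [-0.0, 0.672, 0.74, -0.0]
force: [-0.3, 0.0, 0.7]
opening: 33.4
finger_force: 0.0
```

Request:
{"op": "nudge_tcp", "data": {"deltas": [[8,0,0,0,0,0,0],[8,0,0,0,0,0,0],[8,0,0,0,0,0,0],[8,0,0,0,0,0,0],[8,0,0,0,0,0,0],[8,0,0,0,0,0,0]], "force": 40}}

```text
clock: 4.55
tool_pos: [592.6, -171.6, 67.4]
ee_rot: [0.0, 0.672, 0.74, -0.0]
force: [0.9, -0.1, 0.1]
opening: 12.9
finger_force: 40.0
```

Converted, 10 mm is 0.2, 5 mm is 0.1.

Request:
{"op": "nudge_tcp", "data": {"deltas": [[8,0,0,-0.04,0,0,0],[8,0.1,0,0,0,0,0],[8,0.2,0,0,0,0,0],[8,0.2,0,0,0,0,0],[8,0.1,0,0,0,0,0],[8,0,0,0,0,0,0]], "force": 40}}

```text
clock: 5.15
tool_pos: [589.7, -140.7, 69.5]
ee_rot: [-0.0, 0.672, 0.741, 0.0]
force: [-0.7, 0.8, -1.5]
opening: 12.7
finger_force: 40.0
```

Run:
```python
from h import *
p,d=viewer.snapshot("scene");P=cloud("scene",d);cv2.imwrite("pics/s2.png",cv2.resize(p[190:384,80:336],None,fx=3,fy=3))
to([593,-175.6,68],0.0965)
```

```text
tool delta [-34.6  -0.1   1.5] rz 0.0 z axis [ 0. -0. -1.] F [ 0.5 -0.  -2. ] pos [ 589.8 -141.2   69.5] open 13.0 ff 39.999589920043945 5.2
```

View pics/s2.png

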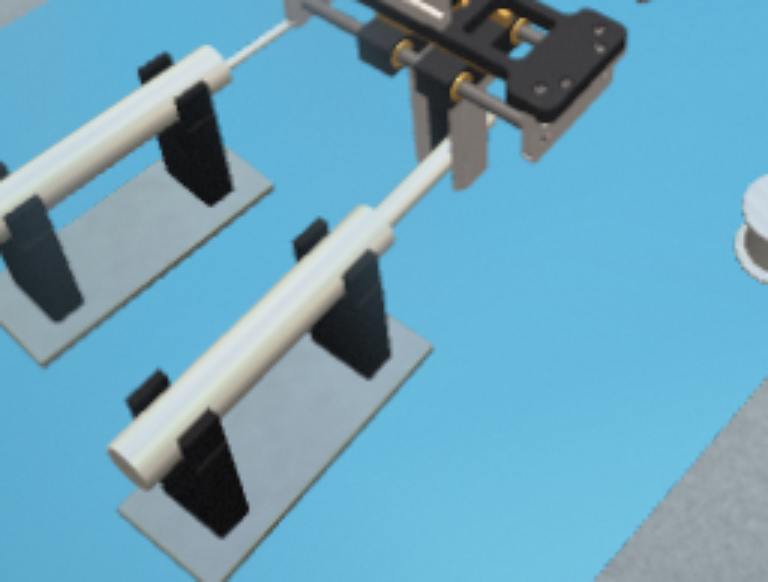

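The pads hold the bar at about (455,140) in the crop, with the tip just beyond. The thin rod hasn't moved. Next I set the bar down, open and regrip close to the mouth.

Converted, -20 mm is -0.4, -16 mm is -0.32.

Request:
{"op": "nudge_tcp", "data": {"deltas": [[13,0,0,0.04,0,0,0],[36,0,0,0,0,0,0],[36,0,0,0,0,0,0],[36,0,0,0,0,0,0],[36,-0.3,0,0,0,0,0],[36,-0.4,0,0,0,0,0],[36,-0.32,0,0,0,0,0],[36,0,0,0,0,0,0]], "force": 40}}

```text
clock: 6.0
tool_pos: [594.5, -195.3, 67.3]
ee_rot: [0.0, 0.673, 0.739, -0.0]
force: [0.1, -0.2, -0.0]
opening: 36.0
finger_force: 0.0
```

Run:
```python
from h import *
to([591.5,-193.5,68],0.0965)
p,d=viewer.snapshot("scene");P=cloud("scene",d)
Q=P[210:262,200:270].reshape(-1,3);Q=Q[(Q[:,2]>80)&(Q[:,2]<100)&(Q[:,1]>-185)]
c,w,a,b=line(Q);print(len(Q),c,w,c+a*w,c+b*w)
cv2.imwrite("pics/s3.png",cv2.resize(p[190:384,80:336],None,fx=3,fy=3))
```

```text
tool delta [ 2.1 -2.8 -0.7] rz -0.003 z axis [ 0. -0. -1.] F [ 0.1 -0.2 -0. ] pos [ 594.5 -195.3   67.3] open 36.0 ff 0.0 6.0h.py:9: RuntimeWarning: Mean of empty slice.
  c=P.mean(0);w=np.linalg.svd(P-c,full_matrices=False)[2][0];w=w*np.sign(w[1]);t=(P-c)@w
  ret = um.true_divide(
Traceback (most recent call last):
  File "h.py", line 9, in line
    c=P.mean(0);w=np.linalg.svd(P-c,full_matrices=False)[2][0];w=w*np.sign(w[1]);t=(P-c)@w
                  ~~~~~~~~~~~~~~~~~~~~~~~~~~~~~~~~~~~~~~~~~^^^
IndexError: index 0 is out of bounds for axis 0 with size 0
```

Converted, 2 mm is 0.04, -1 mm is -0.02.

Request:
{"op": "nudge_tcp", "data": {"deltas": [[8,0.04,-0.02,0,0,0,0],[8,0,0,0,0,0,0],[8,0,0,0,0,0,0],[8,0,0,0,0,0,0],[8,0,0,0,0,0,0],[8,0,0,0,0,0,0],[8,0,0,0,0,0,0],[8,0,0,0,0,0,0]], "force": 50}}

```text
clock: 6.85
tool_pos: [593.5, -190.5, 67.5]
ee_rot: [0.0, 0.672, 0.74, 0.0]
force: [0.7, 1.3, 1.7]
opening: 12.5
finger_force: 50.0
```

Run:
```python
from h import *
to([591.5,-193.5,68],0.0965)
p,d=viewer.snapshot("scene");cv2.imwrite("pics/s3.png",cv2.resize(p[190:384,80:336],None,fx=3,fy=3))
p,d=viewer.snapshot("top");cv2.imwrite("pics/t3.png",cv2.resize(p[80:250,260:450],None,fx=4,fy=3))
P=cloud("top",d);Q=P[135:165,270:330].reshape(-1,3);Q=Q[(Q[:,2]>75)&(Q[:,2]<105)]
print(len(Q),np.percentile(Q,[0,5,50,95,100],axis=0).round(1))
```

```text
tool delta [-2.8 -2.3 -0.5] rz -0.0 z axis [ 0.  0. -1.] F [0.7 1.3 1.7] pos [ 593.5 -190.5   67.5] open 12.5 ff 49.97479498386383 6.85
248 [[ 579.8 -168.    82.6]
 [ 581.5 -165.    88.9]
 [ 588.  -137.7   93.4]
 [ 595.6 -110.3   95.8]
 [ 598.1 -108.6   97.4]]
```

View pics/s3.png

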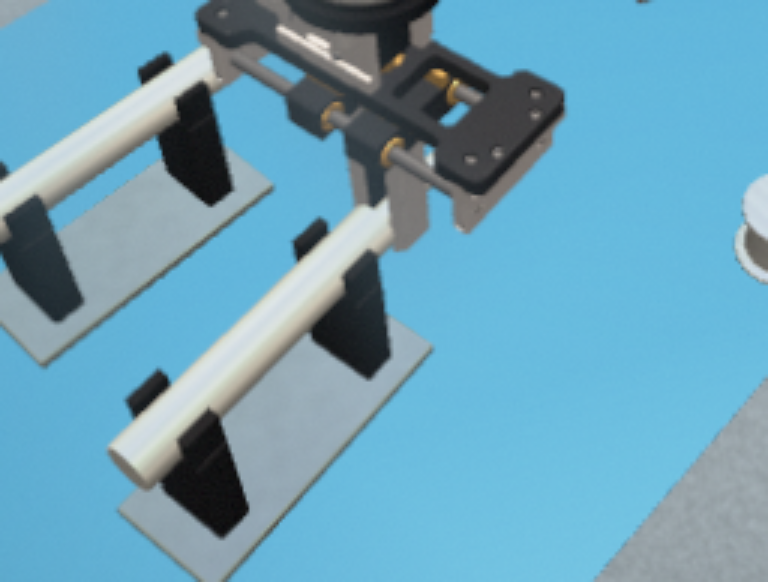

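The fingers grip the bar just outside the mouth, at about (400,200) in the crop. The bar tip is at y≈-108, so the grip is 27 mm from the bar's centre. Now the long pull.

Converted, 30 mm is 0.6, 20 mm is 0.4.

Request:
{"op": "nudge_tcp", "data": {"deltas": [[8,0,0,-0.06,0,0,0],[8,0.16,0,0,0,0,0],[8,0.4,0,0,0,0,0],[8,0.6,0,0,0,0,0],[8,0.6,0,0,0,0,0],[8,0.6,0,0,0,0,0],[8,0.6,0,0,0,0,0],[8,0.3,0,0,0,0,0]], "force": 50}}

```text
clock: 7.75
tool_pos: [577.1, -25.1, 70.4]
ee_rot: [-0.0, 0.672, 0.741, -0.0]
force: [-0.2, -0.6, -1.5]
opening: 12.9
finger_force: 50.0
```

Run:
```python
from h import *
to([0,0,0],0.0965)
p,d=viewer.snapshot("scene");cv2.imwrite("pics/s4.png",cv2.resize(p[90:384,120:440],None,fx=2.4,fy=2))
```

```text
tool delta [  81.6 -571.8   70.6] rz 0.002 z axis [-0.  0. -1.] F [-0.2 -0.6 -1.5] pos [577.1 -25.1  70.4] open 12.9 ff 49.9739545583725 7.75
```

View pics/s4.png

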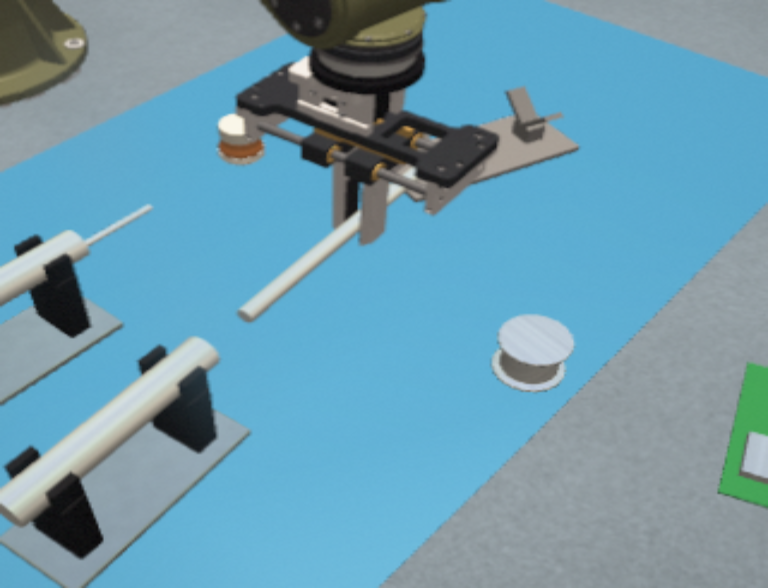

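The bar is free of its tube: its rear end is at (248,315), with clear space before the mouth at (205,350). The thin rod is still in its tube. I'll measure the tilt and the grip offset, lifting a little first.

Converted, -20 mm is -0.4.

Request:
{"op": "nudge_tcp", "data": {"deltas": [[8,0,0,-0.4,0,0,0],[8,0,0,-0.4,0,0,0],[8,0,0,0,0,0,0],[8,0,0,0,0,0,0]], "force": 50, "lines": "1,2"}}

```text
clock: 8.2
tool_pos: [577.6, -28.6, 109.9]
```

Run:
```python
from h import *
np.set_printoptions(precision=2,suppress=True)
to([0,0,0],0.0965)
g=r.get_state()["tool_pos"]
for n in("scene","top"):
    p,d=viewer.snapshot(n);P=cloud(n,d).reshape(-1,3)
    rel=P-g;ax=np.array([-.0965,.9953,0]);s=rel@ax;l=np.abs(rel@np.array([.9953,.0965,0]))
    m=(l<20)&(np.abs(rel[:,2]-24)<16)&(s>-150)&(s<100)&(np.abs(s)>22)
    Q=P[m];sm=s[m]
    for k in(sm<0,sm>0):
        if k.sum()<20: print(n,"few");continue
        c,w,a,b=line(Q[k]);print(n,k.sum(),"c",c,"dir",np.round(w,3),"s",np.percentile(sm[k],[0,2,98,100]))
    if n=="scene":m=sm<0
```

```text
tool delta [  83.6 -572.3  109.9] rz -0.001 z axis [ 0. -0. -1.] F [-0.4 -0.5 -0.4] pos [577.6 -28.6 109.9] open 13.0 ff 49.97402608394623 8.2
scene 534 c [ 589.64 -113.39  133.73] dir [-0.1   0.99  0.01] s [-140.36 -138.96  -25.01  -22.31]
scene 93 c [576.12  24.28 134.04] dir [-0.19  0.98  0.03] s [29.68 31.15 79.47 80.29]
top 56 c [ 591.33 -159.85  134.87] dir [0.82 0.55 0.15] s [-138.07 -137.96 -126.19 -125.98]
top few
```

Converted, 0.12 rad / 6.2832 = 0.0191.

Request:
{"op": "nudge_tcp", "data": {"deltas": [[8,0,0,0,0,0,0.0159],[8,0,0,0,0,0,0.0191],[8,0,0,0,0,0,0.0191],[8,0,0,0,0,0,0.015],[8,0,0,0,0,0,0],[8,0,0,0,0,0,0]], "force": 50}}

```text
clock: 8.9
tool_pos: [577.5, -28.4, 109.7]
ee_rot: [-0.0, 0.815, 0.579, -0.0]
force: [0.1, 0.2, -1.3]
opening: 12.8
finger_force: 50.0
```

```bash
python3 -c "
from h import *
to([545.5,229.6,110],-0.337)"
```

```text
tool delta [ 2.331e+02 -1.151e+02 -2.000e-01] rz 0.002 z axis [-0.001  0.    -1.   ] F [ 0.1  0.2 -1.3] pos [577.5 -28.4 109.7] open 12.8 ff 49.974347949028015 8.9
```

Converted, 42 mm is 0.84, 40 mm is 0.8.

Request:
{"op": "nudge_tcp", "data": {"deltas": [[8,0.28,-0.14,0,0,0,0],[8,0.7,-0.346,0,0,0,0],[8,0.8,-0.394,0,0,0,0],[8,0.84,-0.414,0,0,0,0],[8,0.84,-0.414,0,0,0,0],[8,0.8,-0.394,0,0,0,0],[8,0.4,-0.2,0,0,0,0],[8,0,0,0,0,0,0]], "force": 50}}

```text
clock: 9.7
tool_pos: [545.2, 233.1, 110.2]
ee_rot: [-0.0, 0.814, 0.58, -0.0]
force: [0.9, -1.1, -0.7]
opening: 12.8
finger_force: 50.0
```

Request:
{"op": "nudge_tcp", "data": {"deltas": [[8,0,0,0,0,0,0],[8,0,0,0,0,0,0]], "force": 50, "quiet": true}}

```text
ok
```

Run:
```python
from h import *
np.set_printoptions(precision=2,suppress=True)
to([545.5,229.6,26],-0.337)
g=r.get_state()["tool_pos"];ax=np.array([.331,.944,0]);c0=np.array([535.9,202.2,0])
for n in("scene","top"):
    p,d=viewer.snapshot(n);P=cloud(n,d).reshape(-1,3)
    rel=P-g;s=rel@ax;l=np.abs(rel@np.array([.944,-.331,0]))
    m=(l<22)&(np.abs(rel[:,2]-24)<16)&(s>-170)&(s<110)&(np.abs(s)>24)
    Q=P[m];sm=s[m]
    for k in(sm<0,sm>0):
        if k.sum()<20: print(n,"few");continue
        c,w,a,b=line(Q[k]);print(n,k.sum(),"lateral vs cradle",(c-c0)@np.array([.944,-.331,0]),"dir",np.round(w,3),"s",np.percentile((Q[k]-c0)@ax,[0,2,98,100]))
cv2.imwrite("pics/t5.png",cv2.resize(p[110:270,50:250],None,fx=3.5,fy=3.5))
p,d=viewer.snapshot("scene");cv2.imwrite("pics/s5.png",cv2.resize(p[60:260,220:440],None,fx=3,fy=3))
```

```text
tool delta [ 0.3 -1.1 84.4] rz -0.001 z axis [-0. -0. -1.] F [ 0.2  0.2 -0.6] pos [546.5 229.  110.4] open 12.8 ff 49.97414588928223 9.9
scene 347 lateral vs cradle 5.930875851876519 dir [0.33 0.94 0.01] s [-111.39 -109.8     1.91    3.7 ]
scene 128 lateral vs cradle 6.439424359546016 dir [ 0.34  0.94 -0.01] s [ 52.95  54.1  108.25 109.85]
top 578 lateral vs cradle 3.1414166961235193 dir [0.33 0.94 0.01] s [-109.81 -108.79    2.27    4.64]
top few
```

View pics/s5.png

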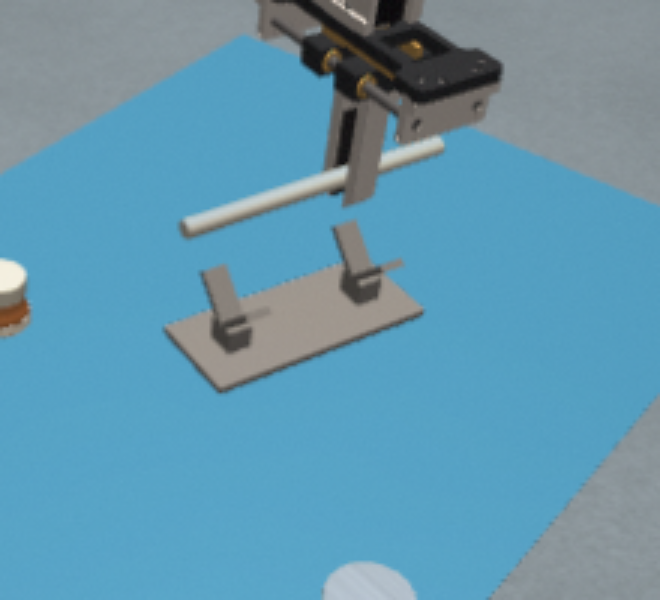

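The bar hangs level above the cradle and parallel to it, and it is centred lengthwise within 1 mm. I'll refine the lateral offset by fitting the V flanks.

Run:
```python
from h import *
from scipy.optimize import least_squares
ax=np.array([.331,.944,0]);la=np.array([.944,-.331,0]);c0=np.array([535.9,202.2,0])
for n in("top","scene"):
    P=cloud(n,np.load(f"pics/{n}0.npz")["d"]).reshape(-1,3);s=(P-c0)@ax;l=(P-c0)@la;z=P[:,2]
    for sg in(-1,1):
        m=(np.abs(s-60*sg)<9)&(np.abs(l)<35)&(z>33)&(z<62)
        for side in(-1,1):
            k=m&(l*side>6)&(l*side<26)
            if k.sum()>5: print(n,sg,side,k.sum(),"l0 from flank",round(np.median(l[k]-side*(z[k]-30)),2),"slope",np.polyfit(l[k],z[k],1).round(2))
        f=least_squares(lambda q:30+q[1]+np.abs(l[m]-q[0])-z[m],[0,0],loss="soft_l1").x;print(n,sg,m.sum(),"V l0,dz",f.round(2))
# bar now: circle fit of the cross-section, r=7
for n in("top","scene"):
    p,d=viewer.snapshot(n);P=cloud(n,d).reshape(-1,3);s=(P-c0)@ax;l=(P-c0)@la
    m=(s>-105)&(s<-15)&(np.abs(l-3)<14)&(np.abs(P[:,2]-130)<12)
    f=least_squares(lambda q:np.hypot(l[m]-q[0],P[m,2]-q[1])-7,[1,129],loss="soft_l1").x;print(n,"bar l,z",f.round(2),m.sum())
print("tool l",(r.get_state()["tool_pos"]-c0)@la)
```

```text
top -1 -1 96 l0 from flank 0.37 slope [-1.01 30.41]
top -1 1 100 l0 from flank -0.52 slope [ 1.02 30.33]
top -1 294 V l0,dz [-0.08  0.23]
top 1 -1 111 l0 from flank -0.33 slope [-0.95 30.24]
top 1 1 107 l0 from flank -0.83 slope [ 0.97 31.07]
top 1 311 V l0,dz [-0.45  0.  ]
scene -1 -1 92 l0 from flank -1.5 slope [-1.02 28.39]
scene -1 143 V l0,dz [ 0.99 -2.23]
scene 1 -1 83 l0 from flank -1.67 slope [-0.96 28.87]
scene 1 1 13 l0 from flank 0.67 slope [ 0.95 29.43]
scene 1 135 V l0,dz [ 0.46 -2.07]
top bar l,z [  3.44 130.58] 450
scene bar l,z [  2.34 129.87] 260
tool l 1.2743459219911926
```

Converted, 22 mm is 0.44, -2.4 mm is -0.048.

Request:
{"op": "nudge_tcp", "data": {"deltas": [[8,0,-0.048,0.2,0,0,0],[8,0,0,0.44,0,0,0],[8,0,0,0.44,0,0,0],[8,0,0,0.28,0,0,0],[8,0,0,0.16,0,0,0],[8,0,0,0.08,0,0,0],[8,0,0,0,0,0,0],[8,0,0,0,0,0,0]], "force": 50}}

```text
clock: 10.95
tool_pos: [544.6, 230.6, 31.2]
ee_rot: [0.0, 0.816, 0.578, 0.001]
force: [-0.1, 0.8, -1.3]
opening: 12.8
finger_force: 50.0
```

Run:
```python
from h import *
from scipy.optimize import least_squares
to([545.5,229.6,21],-0.337)
ax=np.array([.331,.944,0]);la=np.array([.944,-.331,0]);c0=np.array([535.9,202.2,0])
for n in("top","scene"):
    p,d=viewer.snapshot(n);P=cloud(n,d).reshape(-1,3);s=(P-c0)@ax;l=(P-c0)@la
    m=(((s>-105)&(s<-75))|((s>-45)&(s<-10)))&(np.abs(l)<12)&(np.abs(P[:,2]-50)<11)
    f=least_squares(lambda q:np.hypot(l[m]-q[0],P[m,2]-q[1])-7,[0,49],loss="soft_l1").x;print(n,"bar l,z",f.round(2),m.sum())
```

```text
tool delta [-0.7  1.2 10.2] rz -0.001 z axis [ 0.001  0.    -1.   ] F [-0.1  0.8 -1.3] pos [544.6 230.6  31.2] open 12.8 ff 49.974281787872314 10.95
top bar l,z [ 0.93 51.12] 254
scene bar l,z [ 0.12 50.6 ] 172
```

Converted, 3 mm is 0.06, 2 mm is 0.04.

Request:
{"op": "nudge_tcp", "data": {"deltas": [[8,0,0,0.06,0,0,0],[8,0,0,0.06,0,0,0],[8,0,0,0.04,0,0,0],[8,0,0,0,0,0,0],[8,0,0,0,0,0,0]], "force": 50}}

```text
clock: 11.55
tool_pos: [544.2, 230.4, 22.4]
ee_rot: [-0.0, 0.816, 0.578, -0.0]
force: [0.2, 0.2, -1.1]
opening: 12.7
finger_force: 50.0
```

Converted, 1 mm is 0.02.

Request:
{"op": "nudge_tcp", "data": {"deltas": [[8,0,0,0.02,0,0,0],[8,0,0,0,0,0,0],[8,0,0,0,0,0,0]], "force": 50}}

```text
clock: 11.85
tool_pos: [544.2, 230.5, 21.5]
ee_rot: [0.0, 0.816, 0.578, 0.0]
force: [-0.0, -0.2, -0.7]
opening: 12.4
finger_force: 50.0
```

Request:
{"op": "nudge_tcp", "data": {"deltas": [[8,0,0,0.012,0,0,0],[8,0,0,0,0,0,0],[8,0,0,0,0,0,0]], "force": 50}}

```text
clock: 12.15
tool_pos: [544.2, 230.5, 20.9]
ee_rot: [0.0, 0.816, 0.578, 0.0]
force: [-0.0, 0.1, -1.3]
opening: 12.7
finger_force: 50.0
```

Converted, 0.6 mm is 0.012.

Request:
{"op": "nudge_tcp", "data": {"deltas": [[8,0,0,0.012,0,0,0],[8,0,0,0,0,0,0],[8,0,0,0,0,0,0]], "force": 50}}

```text
clock: 12.45
tool_pos: [544.2, 230.5, 20.3]
ee_rot: [0.0, 0.816, 0.578, 0.0]
force: [-0.6, 0.0, -0.8]
opening: 12.9
finger_force: 50.0
```

Request:
{"op": "nudge_tcp", "data": {"deltas": [[8,0,0,0.012,0,0,0],[8,0,0,0,0,0,0],[8,0,0,0,0,0,0]], "force": 50}}

```text
clock: 12.75
tool_pos: [544.3, 230.5, 20.1]
ee_rot: [0.0, 0.816, 0.578, 0.0]
force: [-2.6, -0.7, 5.6]
opening: 12.8
finger_force: 50.0
```

Converted, -0.4 mm is -0.008, 0.3 mm is 0.006.

Request:
{"op": "nudge_tcp", "data": {"deltas": [[8,0,-0.008,0.006,0,0,0],[8,0,0,0,0,0,0],[8,0,0,0,0,0,0]], "force": 50}}

```text
clock: 13.05
tool_pos: [544.2, 230.6, 20.0]
ee_rot: [0.0, 0.816, 0.578, 0.0]
force: [-1.7, -1.7, 5.9]
opening: 12.5
finger_force: 50.0
```

Run:
```python
from h import *
from scipy.optimize import least_squares
ax=np.array([.331,.944,0]);la=np.array([.944,-.331,0]);c0=np.array([535.9,202.2,0])
for n in("top","scene"):
    p,d=viewer.snapshot(n);P=cloud(n,d).reshape(-1,3);s=(P-c0)@ax;l=(P-c0)@la
    for a,b in((-105,-75),(-45,-5),(78,105)):
        m=(s>a)&(s<b)&(np.abs(l)<9)&(np.abs(P[:,2]-42)<9)
        if m.sum()>15:
            f=least_squares(lambda q:np.hypot(l[m]-q[0],P[m,2]-q[1])-7,[0,40],loss="soft_l1").x;print(n,a,"bar l,z",f.round(2),m.sum())
```

```text
top -105 bar l,z [ 0.42 40.71] 113
top -45 bar l,z [ 0.38 40.45] 155
scene -105 bar l,z [-0.61 39.94] 79
scene -45 bar l,z [-0.79 39.8 ] 98
scene 78 bar l,z [-1.36 39.96] 18
```

The bar sits at axis height 40 mm at both ends, so I'll release it.

Request:
{"op": "nudge_tcp", "data": {"deltas": [[12,0,0,0,0,0,0],[14,0,0,0,0,0,0],[20,0,0,0,0,0,0],[30,0,0,0,0,0,0],[40,0,0,0,0,0,0],[40,0,0,0,0,0,0],[40,0,0,0,0,0,0],[40,0,0,0,0,0,0]], "force": 5}}

```text
clock: 13.95
tool_pos: [543.8, 230.6, 19.3]
ee_rot: [-0.0, 0.816, 0.578, -0.0]
force: [-0.6, 0.3, 0.9]
opening: 39.9
finger_force: 0.0
```

Request:
{"op": "nudge_tcp", "data": {"deltas": [[40,0,0,-0.1,0,0,0],[40,0,0,-0.3,0,0,0],[40,0,0,-0.6,0,0,0],[40,0,0,-0.8,0,0,0],[40,0,0,-0.8,0,0,0],[40,0,0,-0.6,0,0,0],[40,0,0,0,0,0,0],[40,0,0,0,0,0,0]]}}

```text
clock: 14.75
tool_pos: [543.9, 230.6, 180.4]
ee_rot: [0.0, 0.816, 0.578, 0.001]
force: [-0.2, -0.1, -0.1]
opening: 40.5
finger_force: 0.0
```

Run:
```python
from h import *
from scipy.optimize import least_squares
ax=np.array([.331,.944,0]);la=np.array([.944,-.331,0]);c0=np.array([535.9,202.2,0])
for n in("top","scene"):
    p,d=viewer.snapshot(n);P=cloud(n,d).reshape(-1,3);s=(P-c0)@ax;l=(P-c0)@la
    m=(np.abs(s)<130)&(np.abs(l)<9)&(np.abs(P[:,2]-42)<9)&((np.abs(s)<48)|(np.abs(s)>72));print(n,"ends",np.percentile(s[m],[1,99]))
    for a,b in((-105,-75),(-45,45),(75,105)):
        k=m&(s>a)&(s<b)
        if k.sum()>15:
            f=least_squares(lambda q:np.hypot(l[k]-q[0],P[k,2]-q[1])-7,[0,40],loss="soft_l1").x;print(n,a,"bar l,z",f.round(2),k.sum())
    if n=="scene":cv2.imwrite("pics/s6.png",p)
```

```text
top ends [-108.18233332  108.65191954]
top -105 bar l,z [-0.4  40.31] 113
top -45 bar l,z [ 0.   40.15] 338
top 75 bar l,z [-0.34 39.97] 113
scene ends [-109.86842518  108.06046675]
scene -105 bar l,z [-1.15 39.34] 81
scene -45 bar l,z [-1.13 39.68] 214
scene 75 bar l,z [-1.17 39.81] 66
```

View pics/s6.png

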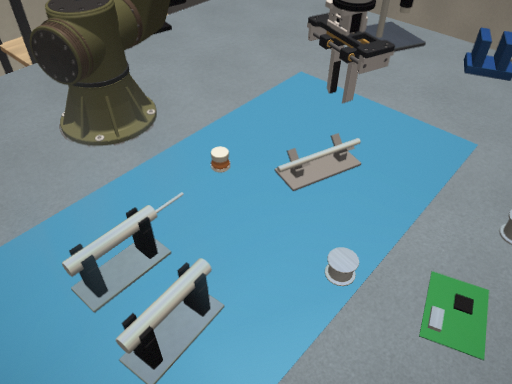

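The bar lies in both notches, from (280,168) to (361,142), centred and level. The thin rod is still in its tube and the gripper is clear.

```bash
python3 -c "
from workcell import r, viewer
print(r.close_job())"
```

```text
the job is handed in; nothing more can be done
None
```

The thick bar is out of its tube and lies level in both cradle notches, centred to about 1 mm; the thin rod is still in its tube, and I handed the job in at about 15 s on the robot clock.

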